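Make up two goldsmith's job trays from the stock row

TASK

Make up the two job trays from the row of stock: into the blue tray go the two round fireclay crucibles, one nested fully inside the other, and beside them the amber flux jar; into the red tray go the wire spool and the green polishing bar, side by side. Everything must end upright, just as it stands now, flat on the floor of its tray (the upper crucible seated level in the lower one), released and at rest. The square crucible will not nest and belongs to neither kit, so leave it where it stands, and do not disturb the white bottle or the tool pot.

Things in the scene. Friction and masses are not known exactly. Their poses are not given: they have to be found in the camera images.
- tray_blue: Blue plastic job tray, fixed to the bench: open shallow box 104 mm (its x) by 176 mm (its y, the long side) outside, rim 14 mm above the bench, walls 4 mm, floor 4 mm thick. Origin: centre of its underside, on the bench (tray floor 4 mm above it); z up.
- tray_red: Red plastic job tray, otherwise the same as the blue one: 104 mm (x) by 176 mm (y) outside, rim 14 mm high, walls and floor 4 mm. Origin: centre of its underside, on the bench; z up. Fixed.
- crucible_a: Round terracotta-coloured crucible, open top, 44 mm high, 0.11 kg. Up to 22 mm a cone, outer dia. 36 (foot) to 55 mm; above it a straight collar, outer dia. 64, inner 58 mm: grip there. Nested, its cone sits in the other's collar and its collar on the other's rim: its origin is 22 mm above the other's. Origin: centre of underside; z up. Same as crucible_b; either may be the lower one.
- crucible_b: Round terracotta-coloured crucible, open top, 44 mm high, 0.11 kg. Up to 22 mm a cone, outer dia. 36 (foot) to 55 mm; above it a straight collar, outer dia. 64, inner 58 mm: grip there. Nested, its cone sits in the other's collar and its collar on the other's rim: its origin is 22 mm above the other's. Origin: centre of underside; z up. Same as crucible_a; either may be the lower one.
- square_crucible: Square open terracotta-coloured crucible, 58 x 58 mm, 44 mm high, 5 mm walls. Does not nest with the round ones and belongs to neither kit. Loose. Origin: centre of its underside; z up.
- flux_jar: Amber glass jar with black screw cap, upright: cylindrical body 44 mm in diameter, 40 mm high (grip it there), cap on top 34 mm in diameter, 12 mm high; 52 mm in all, about 0.09 kg. Origin: centre of its underside; z up.
- wire_spool: Spool of copper wire standing on end: yellow flanges 44 mm in diameter at the bottom (6 mm thick) and top (8 mm thick, with a small dark dot in the middle), copper winding 40 mm in diameter between; 44 mm high, about 0.15 kg. Origin: centre of its underside; z up.
- polish_bar: Green bar of hard polishing compound lying flat: 36 mm (its x) by 70 mm (its y), 44 mm high, about 0.16 kg. Origin: centre of its underside; z up.
- white_bottle: Bystander: white plastic bottle with a red cap, 68 mm in diameter, 170 mm tall, standing loose beyond the left end of the trays. Origin: centre of its underside.
- tool_pot: Bystander: dark round metal pot, 72 mm in diameter and 85 mm high, with tools standing in it up to 165 mm, loose, beyond the right end of the trays. Origin: centre of its underside.
Not all that is in view belongs to the job. Leave any purple look-alike of the crucible_b alone.

How it is judged:
By the outcome, as a careful person would: the job done as asked, in the order asked, and still so for the second after the job is handed in, with the robot touching nothing.
It also fails if it takes over 118 s, if anything falls off the work surface, if the arm or the gripper's body presses on something with over 40 N, if the wrist force passes 120 N, or if a joint passes its speed limit or range.

ROBOT

A 6-joint arm with a two-finger parallel gripper is mounted at the origin on the work surface. World frame = base frame: x ahead of the robot, y to its left, z up, the work surface at z = 0. Lengths are in m, angles in rad, forces in N, time in s.
With the tool pointing down it reaches from about 0.3 to 0.775 m from the base axis. Payload 14.6 kg.
Tool frame: the origin (TCP) lies at the very end of the fingers, on their centre line; the grasp point (between the pads) lies 19 mm behind it (ctrl.hold_point_z is the z of the grasp point in the tool frame, in m); z points along the fingers, y is the direction in which the jaws open and shut (so a half turn about z gives the same grasp; the last joint's range is limited). The gripper opens to 94 mm and grips with 3 to 60 N. Pads are 16 mm wide; open, the fingers measure 119 mm over their backs; the gripper's body (75 mm by 177 mm) begins 78 mm behind the grasp point.
Start: joints at [-1.36, 0.3, 1.521, -0, 1.321, -0.067], TCP at [0.151, -0.529, 0.205] pointing down, gripper open.
Joint ranges: [-3.03, 3.03], [-0.79, 2.21], [0.23, 2.52], [-1.04, 4.18], [0, 3.07], [-2.55, 2.55]. Speed limits (rad/s): [2.22, 2.22, 2.57, 3.14, 3.14, 3.14].

INTERFACE

Orientations are given as [roll, pitch, yaw] about the fixed x, y, z axes, in that order (R = Rz(yaw) Ry(pitch) Rx(roll)).
In Python, from station import ctrl, cams, hand_in gives the robot as it stands.
- The arm moves only by the tool servo_tool, never from a script. Its argument "rows" is a list of rows, each a list of 7 numbers: the shift along the world's x, y, z in m, then the turn, a rotation vector about the world's x, y, z in rad, then the gripper command: -1 is shut, 1 is fully open, values between are in proportion. A call has exactly 8 rows; each row is the pose to reach, as a shift and turn from the pose measured when the call began; what a row does not reach only later rows make up. A row lasts 1/12 s, in which the tool goes at most 41.7 mm and 7.16 degrees, less where a joint would pass 70% of its speed; a pose out of reach is approached as far as the arm can. A call with a gripper value outside its range is refused whole. The fingers move at their own pace and stop on an object; "newtons" is the grip in N (left out, the last holds). Time passes only in rows, so rows that repeat a pose let the fingers close, or fill a call up. It gives the time, the measured TCP pose, the force and the opening at its end, in the units of the state.
- ctrl.get_obs(): the state, without advancing time (a new reading comes with each control period).
- cams.camera(name): name is "scene" or "side" or "wrist"; returns a dict with "image" (480x640x3 uint8, red, green, blue), "depth" (480x640 float32, m along the optical axis (not along the pixel's ray), 0 where there is no reading), "fx", "fy", "cx", "cy" (pixels), "rvec" (rotation vector, rad) and "tvec" (3), from world to camera coordinates, as OpenCV has them; the wrist camera has in their place "hand_eye" (4x4, takes a point from camera to tool coordinates, whose origin is the TCP and whose axes are the flange's). Camera axes: x right, y down, z forward; pixel columns grow to the right and rows downward; lengths in m; the calibration is good to about 2 mm. The wrist camera is an equidistant fisheye: a pixel r from the principal point sees the ray r / f radians off the axis. A picture is of the moment at which its call begins: read the wrist's pose just before it.
- hand_in(): hands the job in, once; it reports no verdict.
Trained networks look in a picture, given as the dict that the camera call returned (one of the last four; its "shot" number tells which), for a name from the list of things; names that differ only in an ending like _2 or _b are one class to them, and where a whole thing is asked for, a point or a joint stands for the part that bears it (a point fixed in the world has none). Each returns a list of dicts, best first, with "p" (0 to 1); they miss things now and then, are a little off and sometimes report something else, mostly with a low value. They report only what shows in the picture. A call takes as long as a camera call. They do not tell look-alikes from the thing itself.
- cams.spot_in(picture, name): "box" ([left, top, right, bottom] as shares, 0 to 1, of the picture: columns of its width, rows of its height, round what is visible of it).
- cams.place_of(picture, name): "at" ([column, row] as shares, 0 to 1, of the picture: columns of its width, rows of its height: a listed point, or the origin of a listed thing).
The state is a dict: "time_s": time; "qpos": joint angles; "joint_vel": joint speeds; "tau": joint torques, N m; "ee_pos": TCP position; "eef_rot": TCP orientation; "force": force on the tool from outside, world axes, zero at the start; "moment": the same for the moment, N m; "grip_width": finger opening in m.
Only numpy, scipy, OpenCV 4.12 (cv2) and the standard library are available. Lean on these libraries where they do the work, as an engineer would, in place of code of your own. Each camera call takes 0.05 s, during which the arm holds its last target.

## Working session

There is one attempt and no reset: what is moved stays moved. The work goes in short steps, Python scripts to look and compute and a tool call to move; the robot and the scene stay as the last step left them, time stands still between calls to the robot, and variables do not carry over. Pictures are saved under pics/ and viewed, and the job is handed in when it is done.

Besides the shell and the picture viewer there is one more tool, called after "Emit:" by a JSON object that holds its "op" and its "data". servo_tool: Moves the arm, as the interface text tells. Its arguments: {"type":"object","properties":{"rows":{"type":"array"},"newtons":{"type":"number"}},"required":["rows"]}

```bash
ls; mkdir -p pics; cat > h.py <<'E'
import numpy as np, cv2
from station import ctrl, cams, hand_in
def save(p,name): cv2.imwrite('pics/'+name,cv2.cvtColor(p['image'],cv2.COLOR_RGB2BGR))
def world(p,u,v,d=None):
    R=cv2.Rodrigues(np.array(p['rvec'],float))[0]; t=np.array(p['tvec'],float).ravel()
    if d is None: d=p['depth'][int(v),int(u)]
    c=np.array([(u-p['cx'])/p['fx']*d,(v-p['cy'])/p['fy']*d,d])
    return R.T@(c-t)
def cloud(p):
    R=cv2.Rodrigues(np.array(p['rvec'],float))[0]; t=np.array(p['tvec'],float).ravel()
    v,u=np.mgrid[0:480,0:640]; d=p['depth']
    c=np.stack([(u-p['cx'])/p['fx']*d,(v-p['cy'])/p['fy']*d,d],-1)
    return (c-t)@R
E
python3 - <<'E'
from h import *
o=ctrl.get_obs(); print(o, ctrl.hold_point_z)
for n in ['scene','side']:
    p=cams.camera(n); save(p,n+'0.png'); np.savez('/tmp/'+n+'.npz',**{k:v for k,v in p.items() if k!='shot'})
    for k in ['crucible_a','square_crucible','flux_jar','wire_spool','polish_bar','tray_blue','tray_red','white_bottle','tool_pot']:
        print(n,k,[(np.round(np.array(b['box'])*[640,480,640,480]).astype(int).tolist(),round(b['p'],2)) for b in cams.spot_in(p,k)][:4])
E
```

```text
pics
{'time_s': 0.0, 'qpos': array([-1.35956212e+00,  3.00472195e-01,  1.52160933e+00,  1.28895642e-05,
        1.32073694e+00, -6.66040018e-02]), 'joint_vel': array([-0.00060386,  0.00044903, -0.0001183 ,  0.00028622, -0.00010761,
       -0.00029814]), 'tau': array([-2.37824388e-04, -5.31808591e+01, -3.52733552e+01,  7.07170973e-02,
        2.43041979e-02, -1.18506209e-04]), 'ee_pos': array([ 0.15079104, -0.52862921,  0.20487379]), 'eef_rot': array([-3.14037039e+00, -9.40407568e-05,  2.77834950e-01]), 'force': array([-0.65731082, -0.91617502, -0.33987518]), 'moment': array([-0.04614663, -0.00747902,  0.03962312]), 'grip_width': 0.09366286007671235} -0.0188
scene crucible_a [([341, 190, 366, 215], 0.92), ([383, 179, 409, 204], 0.86), ([404, 162, 428, 178], 0.64)]
scene square_crucible [([174, 265, 213, 304], 0.87)]
scene flux_jar [([269, 228, 289, 255], 0.7)]
scene wire_spool [([221, 240, 242, 266], 0.77)]
scene polish_bar [([337, 236, 423, 288], 0.41)]
scene tray_blue [([248, 266, 342, 338], 0.62)]
scene tray_red [([338, 233, 424, 288], 0.98)]
scene white_bottle [([174, 264, 208, 303], 0.68), ([455, 177, 492, 245], 0.61)]
scene tool_pot [([137, 311, 191, 386], 0.72)]
side crucible_a [([330, 288, 359, 314], 0.75), ([339, 386, 370, 418], 0.73), ([319, 338, 348, 366], 0.57)]
side square_crucible [([335, 215, 353, 235], 0.52)]
side flux_jar [([334, 210, 354, 235], 0.62)]
side wire_spool [([348, 185, 365, 208], 0.73), ([319, 333, 350, 364], 0.72)]
side polish_bar [([329, 242, 345, 278], 0.65)]
side tray_blue [([266, 184, 300, 235], 0.65)]
side tray_red [([241, 248, 297, 313], 0.74)]
side white_bottle [([208, 325, 247, 382], 0.6)]
side tool_pot [([275, 100, 298, 152], 0.82)]
```

View pics/scene0.png

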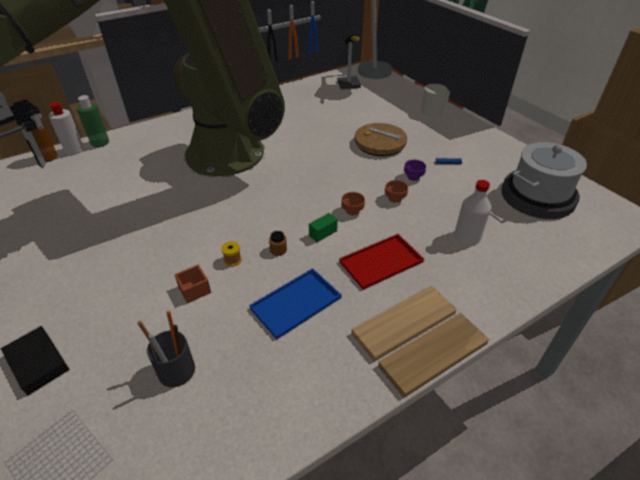

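View pics/side0.png

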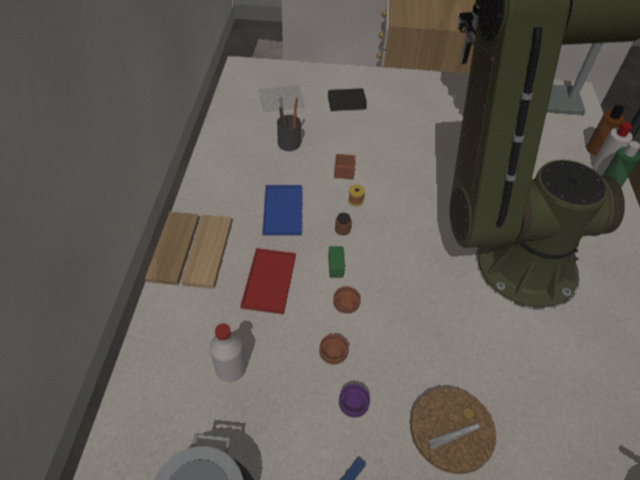

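```bash
python3 - <<'E'
from h import *
for n in ['scene','side']:
    p=dict(np.load(f'/tmp/{n}.npz')); P=cloud(p)
    img=p['image'].astype(int); ok=p['depth']>0
    print(n,'depth valid',ok.mean())
    # bench-noise
    X=P[...,0];Y=P[...,1];Z=P[...,2]
    m=ok&(Z>0.02)&(Z<0.2)&(X>0.15)&(X<0.9)&(abs(Y)<0.7)
    k,l,st,c=cv2.connectedComponentsWithStats(m.astype(np.uint8))
    for i in range(1,k):
        if st[i,4]<60: continue
        q=P[l==i]; top=q[q[:,2]>np.percentile(q[:,2],97)-0.006]
        print(st[i].tolist(),'z',np.percentile(q[:,2],[2,50,98]).round(3),'top c',((np.percentile(top,2,axis=0)+np.percentile(top,98,axis=0))/2).round(3),'ext',(np.percentile(top,98,axis=0)-np.percentile(top,2,axis=0)).round(3),'col',img[l==i].mean(0).astype(int))
E
```

```text
scene depth valid 0.9960188802083333
[225, 113, 59, 28, 532] z [0.155 0.183 0.2  ] top c [0.2   0.036 0.197] ext [0.072 0.145 0.006] col [27 26 22]
[354, 122, 53, 32, 1241] z [0.022 0.032 0.038] top c [0.227 0.446 0.035] ext [0.143 0.148 0.007] col [100  78  54]
[502, 142, 84, 73, 4285] z [0.024 0.1   0.138] top c [0.681 0.635 0.144] ext [0.143 0.121 0.035] col [69 70 70]
[403, 159, 23, 18, 319] z [0.021 0.034 0.046] top c [0.421 0.415 0.044] ext [0.061 0.063 0.007] col [51 29 62]
[384, 179, 24, 21, 356] z [0.021 0.034 0.047] top c [0.472 0.304 0.044] ext [0.064 0.061 0.007] col [74 42 29]
[455, 179, 36, 62, 1439] z [0.023 0.098 0.171] top c [0.693 0.36  0.169] ext [0.028 0.029 0.008] col [90 78 77]
[341, 191, 24, 21, 370] z [0.021 0.034 0.045] top c [0.452 0.173 0.043] ext [0.062 0.062 0.007] col [77 45 32]
[308, 212, 30, 25, 462] z [0.021 0.042 0.047] top c [0.487 0.057 0.044] ext [0.038 0.067 0.006] col [27 73 38]
[268, 230, 19, 21, 302] z [0.022 0.042 0.054] top c [ 0.477 -0.069  0.052] ext [0.033 0.03  0.007] col [52 37 26]
[221, 241, 19, 20, 310] z [0.022 0.043 0.047] top c [ 0
[... 1775 characters left out ...]
47 0.005] col [125 106  81]
[333, 286, 28, 28, 413] z [0.021 0.033 0.045] top c [0.451 0.176 0.043] ext [0.06  0.063 0.007] col [96 66 55]
[210, 324, 36, 56, 1463] z [0.024 0.11  0.171] top c [0.692 0.363 0.169] ext [0.027 0.027 0.007] col [114 101  99]
[319, 334, 30, 31, 445] z [0.021 0.033 0.046] top c [0.472 0.308 0.043] ext [0.06  0.062 0.007] col [96 65 54]
[339, 384, 31, 34, 492] z [0.021 0.033 0.046] top c [0.421 0.419 0.043] ext [0.061 0.063 0.007] col [71 51 81]
[410, 388, 82, 86, 5499] z [0.026 0.032 0.037] top c [0.225 0.453 0.034] ext [0.14  0.149 0.007] col [97 79 60]
[154, 434, 100, 46, 2561] z [0.029 0.128 0.132] top c [0.683 0.603 0.129] ext [0.129 0.055 0.006] col [97 99 99]
```

The scene shot shows the row: square crucible (193,284), spool (231,252), jar (278,243), bar (322,227), round crucibles (352,203) and (396,191), and the purple decoy (415,170). The blue tray is at (295,302) and the red at (381,260). The two cameras agree to about 5 mm.

```bash
python3 - <<'E'
from h import *
for n in ['scene','side']:
    p=dict(np.load(f'/tmp/{n}.npz')); P=cloud(p)
    hsv=cv2.cvtColor(p['image'],cv2.COLOR_RGB2HSV).astype(int)
    X,Y,Z=P[...,0],P[...,1],P[...,2]
    H,S=hsv[...,0],hsv[...,1]
    reg=(X>.5)&(X<.76)&(abs(Y)<.3)&(Z<.03)
    for nm,m in dict(blue=reg&(H>100)&(H<130)&(S>150),red=reg&((H<6)|(H>174))&(S>150)).items():
        m=cv2.morphologyEx(m.astype(np.uint8),cv2.MORPH_OPEN,np.ones((3,3)))>0
        q=P[m][:,:2].astype(np.float32); r=cv2.minAreaRect(q*1000); print(n,nm,r, np.median(P[m][:,2]))
    m=(X>.4)&(X<.6)&(Y>0)&(Y<.12)&(Z>.036)&(H>40)&(H<90)&(S>80)
    print(n,'bar',cv2.minAreaRect(P[m][:,:2].astype(np.float32)*1000))
    m=(abs(X-.487)<.06)&(abs(Y+.29)<.06)&(Z>.036)
    print(n,'sq',cv2.minAreaRect(P[m][:,:2].astype(np.float32)*1000))
E
```

```text
scene blue ((645.1575317382812, -117.195068359375), (105.60128021240234, 175.22669982910156), 6.325927734375) 0.004790137357646337
scene red ((646.217529296875, 118.93192291259766), (175.68600463867188, 106.02950286865234), 87.7077407836914) 0.0048915248256364875
scene bar ((487.34344482421875, 56.18566131591797), (34.36035919189453, 71.48546600341797), 7.982687473297119)
scene sq ((486.3789367675781, -290.2378234863281), (64.14726257324219, 58.68168258666992), 0.24643221497535706)
side blue ((649.0590209960938, -89.13107299804688), (64.5829086303711, 43.57436752319336), 70.77406311035156) 0.0028377415478920945
side red ((643.332275390625, 124.0186767578125), (179.0768280029297, 100.99868774414062), 87.70206451416016) 0.0036724118268029117
side bar ((483.1489562988281, 62.736324310302734), (32.26530075073242, 73.15087890625), 4.361647605895996)
side sq ((485.38970947265625, -287.47894287109375), (57.93650436401367, 63.196311950683594), 0.4148212969303131)
```

Emit:
{"op": "servo_tool", "data": {"rows": [[0.03,0.02,0,0,0,0.12,1],[0.06,0.05,0,0,0,0.24,1],[0.09,0.09,0,0,0,0.36,1],[0.12,0.13,0,0,0,0.48,1],[0.14,0.17,0,0,0,0.6,1],[0.16,0.21,0,0,0,0.72,1],[0.18,0.25,0,0,0,0.84,1],[0.2,0.29,0,0,0,0.96,1]]}}

```text
time_s: 1.67
ee_pos: [0.3381, -0.2633, 0.2056]
eef_rot: [3.141, 0.0, 1.244]
force: [0.4, -0.4, -0.4]
grip_width: 0.0943
```

Emit:
{"op": "servo_tool", "data": {"rows": [[0.02,0.04,0,0,0,0.11,1],[0.04,0.08,0,0,0,0.22,1],[0.05,0.12,0,0,0,0.327,1],[0.06,0.16,0,0,0,0.327,1],[0.07,0.2,0,0,0,0.327,1],[0.08,0.24,0,0,0,0.327,1],[0.09,0.28,0,0,0,0.327,1],[0.09,0.31,0,0,0,0.327,1]]}}

```text
time_s: 2.33
ee_pos: [0.4286, 0.0492, 0.2058]
eef_rot: [3.14, 0.0, 1.571]
force: [1.1, -0.2, -0.6]
grip_width: 0.094
```

```bash
cat >> h.py <<'E'
from scipy.spatial.transform import Rotation as Ro
def wrist():
    o=ctrl.get_obs(); p=cams.camera('wrist'); T=np.eye(4); T[:3,:3]=Ro.from_euler('xyz',o['eef_rot']).as_matrix(); T[:3,3]=o['ee_pos']
    p['T']=T@np.array(p['hand_eye']); p['o']=o
    return p
def wcloud(p):
    v,u=np.mgrid[0:480,0:640]; x=(u-p['cx'])/p['fx']; y=(v-p['cy'])/p['fy']; th=np.hypot(x,y)
    s=np.where(th>1e-6,np.tan(np.minimum(th,1.5))/np.maximum(th,1e-6),1); d=p['depth']
    c=np.stack([x*s*d,y*s*d,d],-1); c[th>1.4]=np.nan
    return c@p['T'][:3,:3].T+p['T'][:3,3]
def blobs(p,P,zlo=.02,zhi=.2):
    X,Y,Z=P[...,0],P[...,1],P[...,2]
    m=(p['depth']>0)&(Z>zlo)&(Z<zhi)&(X>.35)&(X<.75)&(abs(Y)<.5)
    k,l,st,c=cv2.connectedComponentsWithStats(m.astype(np.uint8))
    for i in range(1,k):
        if st[i,4]<150: continue
        q=P[l==i]; z=np.percentile(q[:,2],97); top=q[q[:,2]>z-.006]; r=cv2.minAreaRect(top[:,:2].astype(np.float32)*1000)
        (cx,cy),rad=cv2.minEnclosingCircle(top[:,:2].astype(np.float32)*1000)
        lo,hi=np.percentile(top,1,axis=0),np.percentile(top,99,axis=0)
        print(st[i].tolist(),'ztop',z.round(4),'mid',((lo+hi)/2)[:2].round(4),'ext',(hi-lo)[:2].round(4),'rect',np.round(r[0],1),np.round(r[1],1),round(r[2],1),'circ',round(cx,1),round(cy,1),round(rad,1))
E
python3 - <<'E'
from h import *
p=wrist(); save(p,'w1.png'); print(p['o']['ee_pos'],p['o']['eef_rot']); print(p['hand_eye'],p['fx'])
blobs(p,wcloud(p))
E
```

```text
[0.42860605 0.04917215 0.20582267] [3.14031853e+00 2.63325579e-05 1.57102940e+00]
[[-2.53557507e-04 -9.65356521e-01 -2.60934326e-01  7.51363298e-02]
 [ 9.99999740e-01 -6.85816231e-05 -7.18003365e-04 -1.87823778e-04]
 [ 6.75233931e-04 -2.60934440e-01  9.65356288e-01 -1.80301749e-01]
 [ 0.00000000e+00  0.00000000e+00  0.00000000e+00  1.00000000e+00]] 371.64829954431775
[314, 55, 69, 69, 2115] ztop 0.046 mid [0.4515 0.1739] ext [0.0618 0.0622] rect [451.7 173.7] [63.5 62.3] 89.6 circ 451.6 173.9 32.1
[358, 173, 45, 76, 2855] ztop 0.0464 mid [0.4836 0.0586] ext [0.0389 0.0676] rect [484.1  58. ] [36.7 70. ] 6.6 circ 484.1 58.1 37.7
[346, 303, 42, 45, 1482] ztop 0.0541 mid [ 0.4751 -0.0665] ext [0.0313 0.0308] rect [475.1 -66.5] [32.5 33.1] 86.1 circ 475.4 -67.3 17.4
[320, 400, 37, 24, 756] ztop 0.0464 mid [ 0.4461 -0.1798] ext [0.0417 0.0373] rect [ 446.7 -180.1] [39.5 42.9] 89.9 circ 446.4 -177.4 22.7
```

View pics/w1.png

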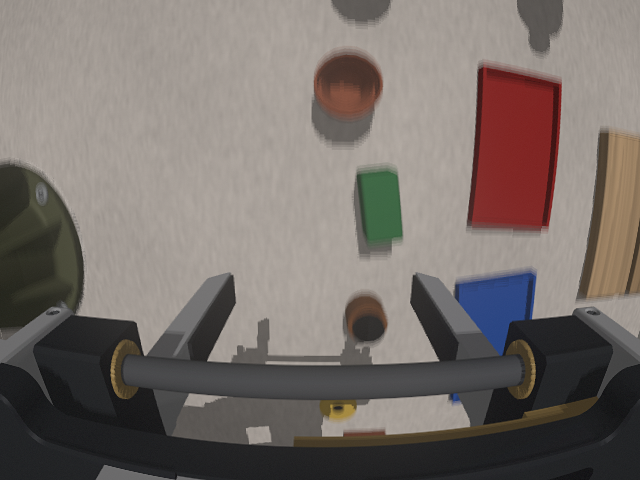

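Emit:
{"op": "servo_tool", "data": {"rows": [[0.006,0.035,0,0,0,0,1],[0.012,0.075,0,0,0,0,1],[0.02,0.11,-0.01,0,0,0,1],[0.023,0.125,-0.04,0,0,0,1],[0.023,0.125,-0.075,0,0,0,1],[0.023,0.125,-0.105,0,0,0,1],[0.023,0.125,-0.12,0,0,0,1],[0.023,0.125,-0.125,0,0,0,1]]}}

```text
time_s: 3.05
ee_pos: [0.4499, 0.1779, 0.0782]
eef_rot: [-3.139, 0.0, 1.574]
force: [-0.0, -0.8, 0.4]
grip_width: 0.0938
```

```bash
python3 - <<'E'
from h import *
p=wrist(); save(p,'w2.png'); print(p['o']['ee_pos'])
P=wcloud(p); blobs(p,P)
E
```

```text
[0.44985815 0.17791353 0.07819487]
[593, 0, 47, 77, 3040] ztop 0.071 mid [0.661  0.3565] ext [0.007  0.0304] rect [660.4 356.1] [ 6.5 32.4] 4.4 circ 663.0 356.3 16.2
[308, 3, 110, 106, 5463] ztop 0.0458 mid [0.4717 0.3053] ext [0.0619 0.0623] rect [472.  305.7] [63.  63.5] 2.5 circ 471.9 305.6 32.1
[275, 215, 104, 104, 5088] ztop 0.0457 mid [0.4517 0.1745] ext [0.0618 0.0621] rect [451.7 174.1] [63.4 63.6] 11.5 circ 451.5 174.1 32.3
[8, 272, 631, 165, 39787] ztop 0.1992 mid [0.45   0.2002] ext [0.1511 0.0227] rect [450.4 197.4] [161.7  29.8] 0.0 circ 450.4 210.4 80.9
```

View pics/w2.png

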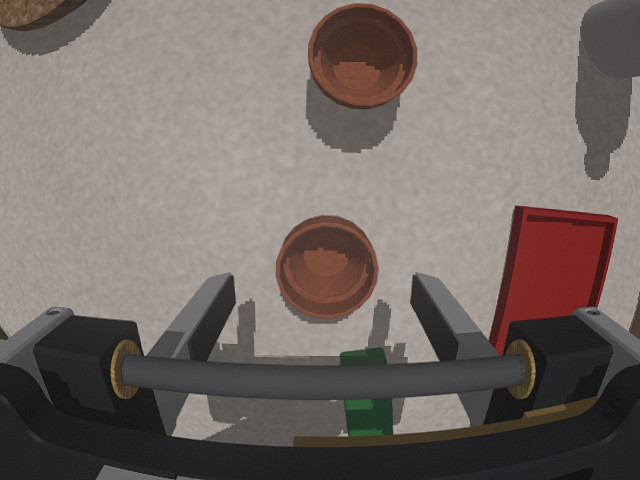

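The crucible stands at (0.4516, 0.1743), between the open fingers. The wrist view agrees with the first measurement, so I'll descend and grip.

Emit:
{"op": "servo_tool", "data": {"rows": [[0.002,-0.0035,-0.01,0,0,0,1],[0.002,-0.0035,-0.03,0,0,0,1],[0.002,-0.0035,-0.05,0,0,0,1],[0.002,-0.0035,-0.062,0,0,0,1],[0.002,-0.0035,-0.062,0,0,0,1],[0.002,-0.0035,-0.062,0,0,0,-0.2],[0.002,-0.0035,-0.062,0,0,0,-0.4],[0.002,-0.0035,-0.062,0,0,0,-1]], "newtons": 15}}

```text
time_s: 3.77
ee_pos: [0.4531, 0.1746, 0.0182]
eef_rot: [3.142, -0.001, 1.574]
force: [-0.0, -0.3, -0.4]
grip_width: 0.0772
```

Emit:
{"op": "servo_tool", "data": {"rows": [[0,0,0,0,0,0,-1],[0,0,0,0,0,0,-1],[0,0,0.01,0,0,0,-1],[0,0,0.03,0,0,0,-1],[0,0,0.06,0,0,0,-1],[0,0,0.09,0,0,0,-1],[0,0,0.1,0,0,0,-1],[0,0,0.1,0,0,0,-1]]}}

```text
time_s: 4.43
ee_pos: [0.4543, 0.175, 0.121]
eef_rot: [3.137, -0.002, 1.574]
force: [-0.2, 1.1, -0.8]
grip_width: 0.0633
```

Emit:
{"op": "servo_tool", "data": {"rows": [[0.015,-0.02,0,0,0,0,-1],[0.04,-0.053,0,0,0,0,-1],[0.064,-0.086,0,0,0,0,-1],[0.088,-0.119,0,0,0,0,-1],[0.112,-0.152,0,0,0,0,-1],[0.137,-0.186,0,0,0,0,-1],[0.161,-0.218,0,0,0,0,-1],[0.175,-0.237,0,0,0,0,-1]]}}

```text
time_s: 5.1
ee_pos: [0.63, -0.0654, 0.1186]
eef_rot: [3.139, -0.002, 1.572]
force: [-0.2, 0.1, -1.2]
grip_width: 0.0634
```

```bash
cat >> h.py <<'E'
def trays(p,P):
    hsv=cv2.cvtColor(p['image'],cv2.COLOR_RGB2HSV).astype(int); H,S=hsv[...,0],hsv[...,1]
    X,Y,Z=P[...,0],P[...,1],P[...,2]
    reg=(X>.5)&(X<.76)&(abs(Y)<.3)&(Z<.03)
    for nm,m in dict(blue=reg&(H>100)&(H<130)&(S>150),red=reg&((H<6)|(H>174))&(S>150)).items():
        m=cv2.morphologyEx(m.astype(np.uint8),cv2.MORPH_OPEN,np.ones((3,3)))>0
        if m.sum()<100: continue
        q=P[m][:,:2].astype(np.float32); r=cv2.minAreaRect(q*1000); print(nm,np.round(r[0],1),np.round(r[1],1),round(r[2],1),m.sum())
E
python3 - <<'E'
from h import *
p=wrist(); save(p,'w3.png'); print(p['o']['ee_pos'],p['o']['grip_width'])
P=wcloud(p); trays(p,P)
p=cams.camera('scene'); save(p,'s3.png'); print('scene'); trays(p,cloud(p))
E
```

```text
[ 0.63002194 -0.06539918  0.1186319 ] 0.06336119801123748
blue [ 648.2 -118.5] [ 86.2 155.6] 7.4 3783
red [645.8  79.9] [103.7  99.4] 1.2 14426
scene
blue [ 646.2 -117. ] [106.2 174.9] 6.1 3052
red [646.2 119. ] [176.2 104.8] 87.4 2413
```

View pics/w3.png

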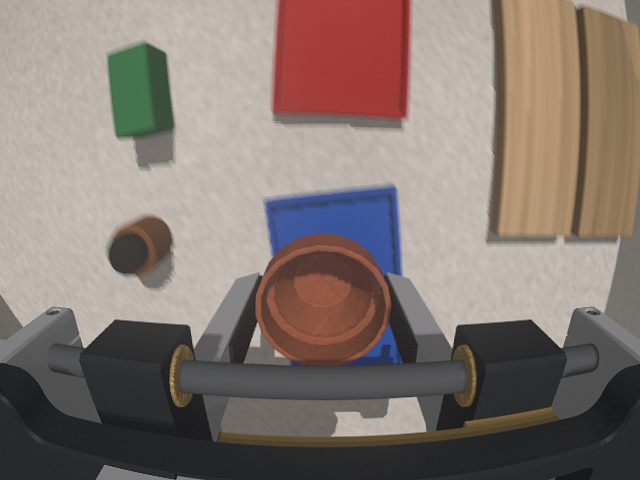

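The crucible is held level over the tray. The blue tray's centre is at about (0.645, -0.116), so I'll lower it.

Emit:
{"op": "servo_tool", "data": {"rows": [[0.0115,-0.0125,0,0,0,0,-1],[0.0115,-0.0125,-0.02,0,0,0,-1],[0.0115,-0.0125,-0.045,0,0,0,-1],[0.0115,-0.0125,-0.07,0,0,0,-1],[0.0115,-0.0125,-0.085,0,0,0,-1],[0.0115,-0.0125,-0.09,0,0,0,-1],[0.0115,-0.0125,-0.092,0,0,0,-1],[0.0115,-0.0125,-0.093,0,0,0,-1]]}}

```text
time_s: 5.87
ee_pos: [0.6411, -0.0772, 0.0252]
eef_rot: [3.14, -0.003, 1.571]
force: [0.3, 0.3, -0.9]
grip_width: 0.0634
```

Emit:
{"op": "servo_tool", "data": {"rows": [[0,-0.0008,-0.001,0,0,0,-1],[0,-0.0008,-0.0015,0,0,0,-1],[0,-0.0008,-0.002,0,0,0,-1],[0,-0.0008,-0.0025,0,0,0,-1],[0,-0.0008,-0.003,0,0,0,-1],[0,-0.0008,-0.0033,0,0,0,-1],[0,-0.0008,-0.0036,0,0,0,-1],[0,-0.0008,-0.0036,0,0,0,-1]]}}

```text
time_s: 6.53
ee_pos: [0.6414, -0.078, 0.023]
eef_rot: [3.139, -0.002, 1.571]
force: [-5.1, 1.7, 9.6]
grip_width: 0.0635
```

Emit:
{"op": "servo_tool", "data": {"rows": [[0,0,0.0008,0,0,0,-0.2],[0,0,0.0008,0,0,0,0.5],[0,0,0.0008,0,0,0,0.9],[0,0,0.0008,0,0,0,0.9],[0,0,0.015,0,0,0,0.9],[0,0,0.04,0,0,0,1],[0,0,0.075,0,0,0,1],[0,0,0.1,0,0,0,1]]}}

```text
time_s: 7.2
ee_pos: [0.6418, -0.0781, 0.1266]
eef_rot: [3.137, -0.002, 1.571]
force: [-0.4, 0.3, 0.6]
grip_width: 0.0943
```

```bash
python3 - <<'E'
from h import *
p=wrist(); save(p,'w4.png'); print(p['o']['ee_pos'],p['o']['grip_width'])
P=wcloud(p); trays(p,P); blobs(p,P)
E
```

```text
[ 0.64179321 -0.07812884  0.12658097] 0.09430180818521139
blue [ 642.7 -119.5] [106.5 162.4] 6.4 10295
red [643.   77.8] [ 89.3 103.8] 87.7 12176
[99, 29, 57, 94, 4336] ztop 0.0465 mid [0.4859 0.0574] ext [0.0392 0.0682] rect [484.8  57.6] [37.3 69.9] 7.6 circ 485.6 57.9 38.0
[96, 201, 57, 56, 2427] ztop 0.0542 mid [ 0.4764 -0.0668] ext [0.0318 0.0315] rect [476.4 -67.3] [32.8 33.4] 36.4 circ 475.9 -67.5 17.5
[279, 200, 87, 89, 3985] ztop 0.0497 mid [ 0.6412 -0.0784] ext [0.0618 0.0625] rect [641.5 -78.6] [63.3 63.2] 54.4 circ 641.4 -78.8 32.3
[157, 272, 79, 89, 3582] ztop 0.1981 mid [ 0.5884 -0.0741] ext [0.0125 0.0107] rect [590.5 -72.2] [ 8.7 16.5] 50.4 circ 588.2 -75.0 8.3
[410, 272, 78, 89, 3547] ztop 0.1982 mid [ 0.694  -0.0744] ext [0.0124 0.0112] rect [691.5 -72.5] [17.   8.5] 42.4 circ 693.8 -75.0 8.5
[176, 406, 33, 35, 672] ztop 0.0458 mid [ 0.506  -0.2722] ext [0.0201 0.0251] rect [ 506.3 -272.8] [20.9 27.3] 3.7 circ 506.1 -272.9 15.9
```

View pics/w4.png

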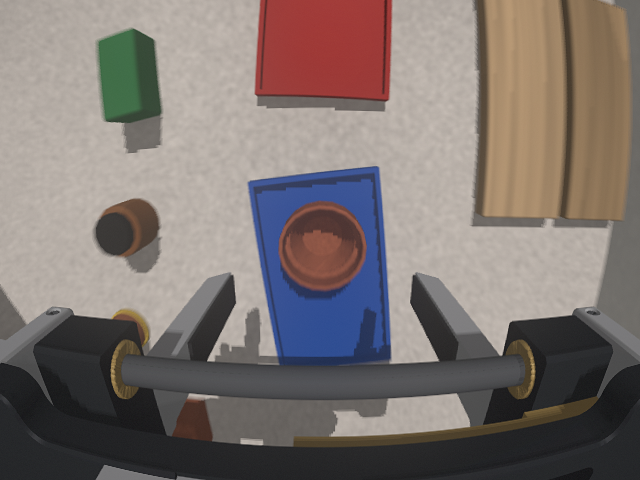

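Emit:
{"op": "servo_tool", "data": {"rows": [[-0.016,0.034,0,0,0,0,1],[-0.032,0.07,0,0,0,0,1],[-0.048,0.107,0,0,0,0,1],[-0.064,0.144,0,0,0,0,1],[-0.08,0.18,0,0,0,0,1],[-0.096,0.217,0,0,0,0,1],[-0.112,0.254,0,0,0,0,1],[-0.13,0.29,0,0,0,0,1]]}}

```text
time_s: 7.92
ee_pos: [0.5128, 0.2133, 0.1327]
eef_rot: [3.129, -0.001, 1.571]
force: [0.7, 0.4, -0.3]
grip_width: 0.094
```

Emit:
{"op": "servo_tool", "data": {"rows": [[-0.015,0.037,0,0,0,0,1],[-0.03,0.07,0,0,0,0,1],[-0.039,0.088,-0.01,0,0,0,1],[-0.039,0.092,-0.03,0,0,0,1],[-0.039,0.092,-0.045,0,0,0,1],[-0.039,0.092,-0.05,0,0,0,1],[-0.039,0.092,-0.05,0,0,0,1],[-0.039,0.092,-0.05,0,0,0,1]]}}

```text
time_s: 8.58
ee_pos: [0.4742, 0.3052, 0.0837]
eef_rot: [3.128, -0.002, 1.57]
force: [0.6, -0.2, 0.2]
grip_width: 0.0939
```

```bash
python3 - <<'E'
from h import *
p=wrist(); save(p,'w5.png'); print(p['o']['ee_pos'],p['o']['eef_rot'])
P=wcloud(p); blobs(p,P)
E
```

```text
[0.47422696 0.30516532 0.08366092] [ 3.12801305e+00 -1.54942978e-03  1.57016928e+00]
[182, 32, 106, 104, 5115] ztop 0.0459 mid [0.4212 0.4168] ext [0.062  0.0619] rect [421.1 417.4] [63.4 63.3] 39.3 circ 421.0 417.2 32.2
[561, 142, 79, 105, 6421] ztop 0.1013 mid [0.6658 0.3557] ext [0.016  0.0457] rect [664.5 354.6] [12.9 51.4] 11.2 circ 670.8 355.9 25.7
[268, 208, 101, 101, 4833] ztop 0.0457 mid [0.4716 0.3062] ext [0.0617 0.0621] rect [471.5 305.7] [63.1 63.3] 0.2 circ 471.9 305.6 32.2
[19, 272, 604, 164, 27909] ztop 0.1998 mid [0.4724 0.3256] ext [0.1494 0.0257] rect [471.9 322.3] [161.3  33.5] 0.1 circ 471.9 337.7 80.7
[457, 384, 65, 43, 1876] ztop 0.1998 mid [0.5129 0.3185] ext [0.0178 0.0183] rect [516.2 321.9] [12.1 25.4] 45.5 circ 512.1 317.8 12.7
```

Emit:
{"op": "servo_tool", "data": {"rows": [[-0.002,0.0005,-0.01,-0.0015,0.0135,0,1],[-0.002,0.0005,-0.03,-0.0015,0.0135,0,1],[-0.002,0.0005,-0.052,-0.0015,0.0135,0,1],[-0.002,0.0005,-0.064,-0.0015,0.0135,0,1],[-0.002,0.0005,-0.064,-0.0015,0.0135,0,1],[-0.002,0.0005,-0.064,-0.0015,0.0135,0,0.5],[-0.002,0.0005,-0.064,-0.0015,0.0135,0,-0.2],[-0.002,0.0005,-0.064,-0.0015,0.0135,0,-1]], "newtons": 15}}

```text
time_s: 9.3
ee_pos: [0.473, 0.3061, 0.0212]
eef_rot: [3.139, -0.001, 1.57]
force: [0.7, 0.2, 0.8]
grip_width: 0.0774
```

Emit:
{"op": "servo_tool", "data": {"rows": [[0,0,0,0,0,0,-1],[0,0,0,0,0,0,-1],[0,0,0,0,0,0,-1],[0,0,0.01,0,0,0,-1],[0,0,0.035,0,0,0,-1],[0,0,0.07,0,0,0,-1],[0,0,0.1,0,0,0,-1],[0,0,0.12,0,0,0,-1]]}}

```text
time_s: 9.97
ee_pos: [0.4735, 0.3063, 0.145]
eef_rot: [3.136, -0.003, 1.57]
force: [-0.8, 0.8, -0.8]
grip_width: 0.0642
```

Emit:
{"op": "servo_tool", "data": {"rows": [[0.014,-0.03,0,0,0,0,-1],[0.03,-0.066,0,0,0,0,-1],[0.046,-0.103,0,0,0,0,-1],[0.062,-0.14,0,0,0,0,-1],[0.078,-0.176,0,0,0,0,-1],[0.094,-0.213,0,0,0,0,-1],[0.11,-0.25,0,0,0,0,-1],[0.126,-0.287,0,0,0,0,-1]]}}

```text
time_s: 10.63
ee_pos: [0.5998, 0.0173, 0.1457]
eef_rot: [3.136, -0.003, 1.57]
force: [0.3, 1.4, -1.8]
grip_width: 0.0638
```

Emit:
{"op": "servo_tool", "data": {"rows": [[0.016,-0.036,0,0,0.006,0,-1],[0.03,-0.068,0,0,0.006,0,-1],[0.039,-0.088,0,0,0.006,0,-1],[0.042,-0.094,-0.01,0,0.006,0,-1],[0.042,-0.098,-0.025,0,0.006,0,-1],[0.042,-0.098,-0.04,0,0.006,0,-1],[0.042,-0.098,-0.05,0,0.006,0,-1],[0.042,-0.098,-0.05,0,0.006,0,-1]]}}

```text
time_s: 11.3
ee_pos: [0.6406, -0.0798, 0.0934]
eef_rot: [-3.137, -0.004, 1.571]
force: [0.3, -0.1, -1.5]
grip_width: 0.0642
```

```bash
python3 - <<'E'
from h import *
p=wrist(); save(p,'w6.png'); print(p['o']['ee_pos'],p['o']['eef_rot'],p['o']['force'],p['o']['grip_width'])
P=wcloud(p); 
X,Y,Z=P[...,0],P[...,1],P[...,2]
m=(np.hypot(X-.6414,Y+.0786)<.05)&(Z>.06)&(Z<.14); q=P[m]
hsv=cv2.cvtColor(p['image'],cv2.COLOR_RGB2HSV)[m]; q=q[hsv[:,1]>90]
z=np.percentile(q[:,2],95); t=q[q[:,2]>z-.005]; print(z,t.min(0),t.max(0),(t.min(0)+t.max(0))/2,len(t))
A=np.c_[t[:,:2],np.ones(len(t))]
E
```

```text
[ 0.64058391 -0.07979637  0.09339622] [-3.13715189 -0.00366354  1.57056691] [ 0.32410635 -0.09456123 -1.52012072] 0.0642498874838269
0.11640937639676921 [ 0.60879528 -0.11209449  0.11140991] [ 0.67238745 -0.04853992  0.13542132] [ 0.64059136 -0.08031721  0.12341562] 2997
```

View pics/w6.png

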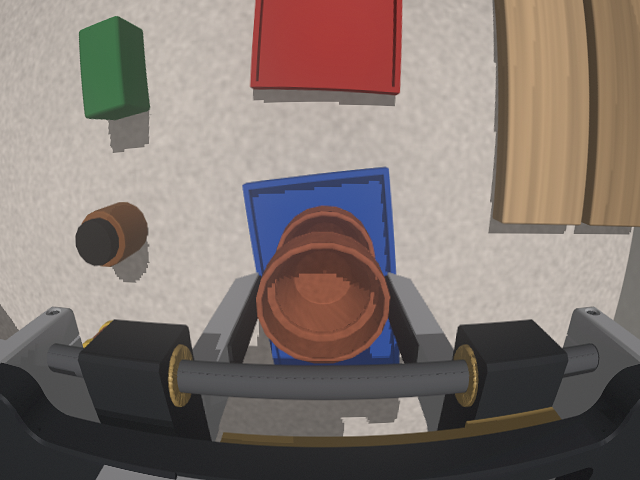

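Emit:
{"op": "servo_tool", "data": {"rows": [[0.001,0.0014,-0.005,0.004,-0.0045,0,-1],[0.001,0.0014,-0.015,0.004,-0.0045,0,-1],[0.001,0.0014,-0.025,0.004,-0.0045,0,-1],[0.001,0.0014,-0.032,0.004,-0.0045,0,-1],[0.001,0.0014,-0.037,0.004,-0.0045,0,-1],[0.001,0.0014,-0.04,0.004,-0.0045,0,-1],[0.001,0.0014,-0.042,0.004,-0.0045,0,-1],[0.001,0.0014,-0.043,0.004,-0.0045,0,-1]]}}

```text
time_s: 12.02
ee_pos: [0.6423, -0.0785, 0.0518]
eef_rot: [3.14, -0.007, 1.571]
force: [-1.0, 0.1, -1.5]
grip_width: 0.0641
```

Emit:
{"op": "servo_tool", "data": {"rows": [[-0.0008,0,-0.001,-0.007,0,0,-1],[-0.0008,0,-0.002,-0.007,0,0,-1],[-0.0008,0,-0.003,-0.007,0,0,-1],[-0.0008,0,-0.0035,-0.007,0,0,-1],[-0.0008,0,-0.004,-0.007,0,0,-1],[-0.0008,0,-0.0045,-0.007,0,0,-1],[-0.0008,0,-0.005,-0.007,0,0,-1],[-0.0008,0,-0.005,-0.007,0,0,-1]]}}

```text
time_s: 12.68
ee_pos: [0.6417, -0.0786, 0.0481]
eef_rot: [3.139, -0.0, 1.571]
force: [-5.1, 0.5, 9.2]
grip_width: 0.0638
```

Emit:
{"op": "servo_tool", "data": {"rows": [[0,0,0.001,0,0,0,-0.2],[0,0,0.001,0,0,0,0.5],[0,0,0.001,0,0,0,0.9],[0,0,0.001,0,0,0,0.9],[0,0,0.015,0,0,0,0.9],[0,0,0.04,0,0,0,1],[0,0,0.07,0,0,0,1],[0,0,0.09,0,0,0,1]]}}

```text
time_s: 13.35
ee_pos: [0.6422, -0.0787, 0.1418]
eef_rot: [3.136, 0.0, 1.571]
force: [0.0, 0.7, 0.7]
grip_width: 0.0942
```

```bash
python3 - <<'E'
from h import *
p=wrist(); save(p,'w7.png'); print(p['o']['ee_pos'],p['o']['eef_rot'],p['o']['grip_width'])
P=wcloud(p); blobs(p,P,.02,.11)
def lev(p,P,c=(.6414,-.0786)):
    r=np.hypot(P[...,0]-c[0],P[...,1]-c[1]); m=(r<.036)&(r>.028)&(P[...,2]>.062)&(P[...,2]<.08); t=P[m]; t=t[t[:,2]>np.percentile(t[:,2],60)]
    A=np.c_[t[:,:2]-c,np.ones(len(t))]; s=np.linalg.lstsq(A,t[:,2],rcond=None)[0]; print('tilt,z',s,len(t))
lev(p,P)
E
```

```text
[ 0.64222286 -0.07866945  0.14183264] [3.13629963e+00 3.17514155e-04 1.57076615e+00] 0.0941612116276874
[108, 33, 55, 89, 3976] ztop 0.0464 mid [0.4859 0.0575] ext [0.0393 0.0683] rect [485.  58.] [37.3 70.6] 7.2 circ 485.0 57.6 38.0
[105, 197, 54, 53, 2227] ztop 0.0543 mid [ 0.4763 -0.0672] ext [0.0321 0.0316] rect [476.  -67.5] [33.4 34.1] 75.8 circ 476.2 -67.5 17.8
[277, 196, 90, 95, 6586] ztop 0.0715 mid [ 0.6415 -0.0789] ext [0.0617 0.0619] rect [641.6 -79. ] [63.2 63.4] 1.4 circ 641.7 -79.2 32.3
[108, 309, 40, 37, 420] ztop 0.0439 mid [ 0.453  -0.1691] ext [0.0318 0.0286] rect [ 456.6 -165.9] [15.  40.9] 47.3 circ 451.5 -171.4 20.4
[172, 397, 41, 45, 952] ztop 0.0457 mid [ 0.506 -0.281] ext [0.0201 0.0421] rect [ 505.6 -282.7] [21.5 46.2] 1.0 circ 506.9 -282.6 24.5
tilt,z [0.00033345 0.00110111 0.07134066] 634
```

View pics/w7.png

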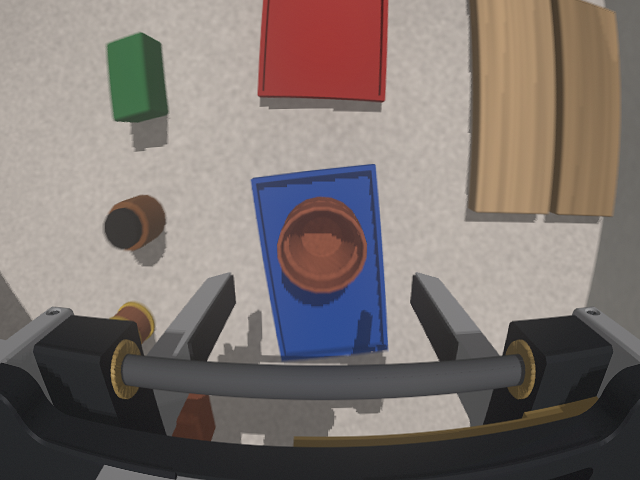

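The crucibles are nested: the rim is at 70 mm after removing the +2 mm depth bias, and level to about 0.1°. Next is the jar.

Emit:
{"op": "servo_tool", "data": {"rows": [[-0.03,0.002,-0.005,0,0.005,0,1],[-0.065,0.005,-0.01,0,0.005,0,1],[-0.1,0.008,-0.02,0,0.005,0,1],[-0.135,0.011,-0.03,0,0.005,0,1],[-0.16,0.0117,-0.04,0,0.005,0,1],[-0.1665,0.0117,-0.05,0,0.005,0,1],[-0.1665,0.0117,-0.06,0,0.005,0,1],[-0.1665,0.0117,-0.065,0,0.005,0,1]]}}

```text
time_s: 14.07
ee_pos: [0.4773, -0.0673, 0.0805]
eef_rot: [3.136, 0.001, 1.571]
force: [0.1, 0.0, 0.5]
grip_width: 0.094
```

```bash
python3 - <<'E'
from h import *
p=wrist(); print(p['o']['ee_pos'],p['o']['eef_rot'])
P=wcloud(p); blobs(p,P,.02,.08)
E
```

```text
[ 0.47732275 -0.06725105  0.08046496] [3.13572420e+00 1.32167473e-03 1.57056224e+00]
[298, 1, 75, 119, 6968] ztop 0.0463 mid [0.4846 0.0574] ext [0.0387 0.0677] rect [484.6  57.7] [36.5 70. ] 7.0 circ 484.7 57.9 37.8
[287, 223, 68, 74, 3912] ztop 0.0541 mid [ 0.4753 -0.0668] ext [0.0314 0.0314] rect [475.6 -67.1] [33.1 33.2] 23.4 circ 475.5 -67.5 17.2
[504, 229, 101, 91, 6909] ztop 0.071 mid [ 0.6407 -0.0722] ext [0.0626 0.0492] rect [640.4 -72.1] [65.1 50.6] 5.4 circ 641.0 -78.8 32.6
[253, 398, 59, 28, 1260] ztop 0.0463 mid [ 0.4466 -0.1854] ext [0.0422 0.0265] rect [ 446.1 -185.3] [28.9 43.5] 85.2 circ 446.6 -178.2 22.0
```

Emit:
{"op": "servo_tool", "data": {"rows": [[-0.0018,0.0003,-0.01,0,0.005,0,1],[-0.0018,0.0003,-0.03,0,0.005,0,1],[-0.0018,0.0003,-0.052,0,0.005,0,1],[-0.0018,0.0003,-0.067,0,0.005,0,1],[-0.0018,0.0003,-0.067,0,0.005,0,0.4],[-0.0018,0.0003,-0.067,0,0.005,0,-0.2],[-0.0018,0.0003,-0.067,0,0.005,0,-1],[-0.0018,0.0003,-0.067,0,0.005,0,-1]], "newtons": 15}}

```text
time_s: 14.78
ee_pos: [0.4763, -0.067, 0.0137]
eef_rot: [3.14, 0.001, 1.571]
force: [0.2, -0.8, -0.6]
grip_width: 0.0709
```

Emit:
{"op": "servo_tool", "data": {"rows": [[0,0,0,0,0,0,-1],[0,0,0,0,0,0,-1],[0,0,0,0,0,0,-1],[0,0,0,0,0,0,-1],[0,0,0.02,0,0,0,-1],[0,0,0.05,0,0,0,-1],[0,0,0.08,0,0,0,-1],[0,0,0.1,0,0,0,-1]]}}

```text
time_s: 15.45
ee_pos: [0.4767, -0.0671, 0.1162]
eef_rot: [3.138, 0.002, 1.571]
force: [0.1, -0.6, -0.7]
grip_width: 0.0437
```

Emit:
{"op": "servo_tool", "data": {"rows": [[0.025,-0.014,0,0,0,0,-1],[0.055,-0.03,0,0,0,0,-1],[0.09,-0.05,0,0,0,0,-1],[0.12,-0.067,0,0,0,0,-1],[0.15,-0.083,-0.005,0,0,0,-1],[0.168,-0.092,-0.015,0,0,0,-1],[0.173,-0.094,-0.035,0,0,0,-1],[0.173,-0.094,-0.05,0,0,0,-1]]}}

```text
time_s: 16.12
ee_pos: [0.6502, -0.1618, 0.0642]
eef_rot: [3.139, 0.002, 1.57]
force: [-1.1, -0.1, -1.9]
grip_width: 0.0435
```

Emit:
{"op": "servo_tool", "data": {"rows": [[0,0,-0.01,0,0.003,0,-1],[0,0,-0.02,0,0.003,0,-1],[0,0,-0.028,0,0.003,0,-1],[0,0,-0.034,0,0.003,0,-1],[0,0,-0.038,0,0.003,0,-1],[0,0,-0.041,0,0.003,0,-1],[0,0,-0.043,0,0.003,0,-1],[0,0,-0.043,0,0.003,0,-1]]}}

```text
time_s: 16.78
ee_pos: [0.6503, -0.1618, 0.0213]
eef_rot: [-3.141, 0.002, 1.57]
force: [0.1, 0.1, -0.5]
grip_width: 0.0437
```

Emit:
{"op": "servo_tool", "data": {"rows": [[0,0,-0.0005,0,0,0,-1],[0,0,-0.001,0,0,0,-1],[0,0,-0.0015,0,0,0,-1],[0,0,-0.002,0,0,0,-1],[0,0,-0.0025,0,0,0,-1],[0,0,-0.003,0,0,0,-1],[0,0,-0.0035,0,0,0,-1],[0,0,-0.004,0,0,0,-1]]}}

```text
time_s: 17.45
ee_pos: [0.6503, -0.1618, 0.018]
eef_rot: [-3.141, 0.002, 1.57]
force: [-7.3, 1.0, 11.7]
grip_width: 0.0438
```

Emit:
{"op": "servo_tool", "data": {"rows": [[0,0,0.001,0,0,0,-0.4],[0,0,0.001,0,0,0,0.2],[0,0,0.001,0,0,0,0.6],[0,0,0.001,0,0,0,0.6],[0,0,0.02,0,0,0,0.6],[0,0,0.05,0,0,0,1],[0,0,0.085,0,0,0,1],[0,0,0.11,0,0,0,1]]}}

```text
time_s: 18.12
ee_pos: [0.6507, -0.1619, 0.1308]
eef_rot: [3.14, 0.002, 1.57]
force: [-0.3, 0.2, 0.1]
grip_width: 0.0871
```

```bash
python3 - <<'E'
from h import *
p=wrist(); save(p,'w8.png'); print(p['o']['ee_pos'],p['o']['eef_rot'],p['o']['grip_width'])
P=wcloud(p); blobs(p,P,.02,.11)
E
```

```text
[ 0.65068627 -0.16187057  0.13078682] [3.14027528e+00 2.25294570e-03 1.57021484e+00] 0.08705597282837653
[102, 0, 50, 31, 1271] ztop 0.0462 mid [0.4884 0.0322] ext [0.0358 0.0209] rect [487.9  33.2] [37.4 23.4] 1.8 circ 488.1 34.8 20.5
[260, 81, 99, 97, 7490] ztop 0.0716 mid [ 0.6416 -0.0791] ext [0.0616 0.062 ] rect [641.5 -79.1] [63.1 62.9] 58.1 circ 641.4 -79.3 32.2
[293, 209, 59, 61, 2812] ztop 0.0581 mid [ 0.65   -0.1615] ext [0.0313 0.0317] rect [ 649.9 -161.8] [33.  33.2] 1.1 circ 650.0 -162.0 17.1
[71, 231, 51, 53, 1995] ztop 0.0464 mid [ 0.4471 -0.177 ] ext [0.0421 0.0417] rect [ 446.8 -177.5] [44.3 44. ] 78.8 circ 447.0 -176.9 23.0
[150, 334, 20, 20, 208] ztop 0.0453 mid [ 0.4996 -0.2631] ext [0.0087 0.0053] rect [ 499.8 -261.6] [7.7 6.2] 37.3 circ 499.6 -261.8 4.7
[303, 420, 64, 17, 770] ztop 0.0424 mid [ 0.6637 -0.3624] ext [0.0407 0.008 ] rect [ 664.  -361.9] [ 9.5 44.5] 87.3 circ 663.8 -366.3 22.2
```

View pics/w8.png

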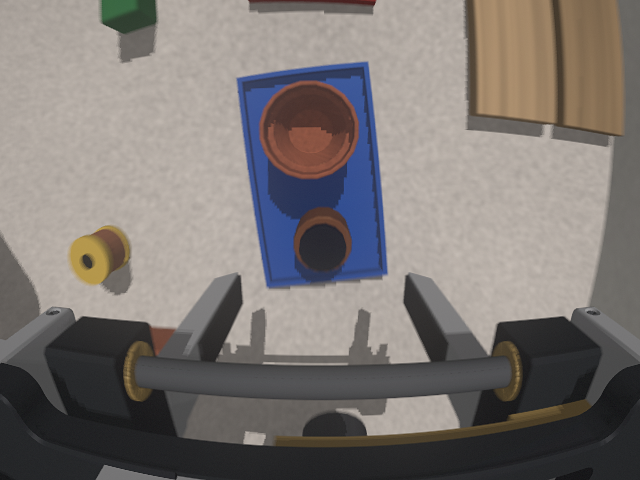

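The jar stands upright in the blue tray (cap top 58.1 mm, 4 mm above where it was). Next is the spool.

Emit:
{"op": "servo_tool", "data": {"rows": [[-0.03,-0.003,0,0,0,0,1],[-0.065,-0.006,0,0,0,0,1],[-0.1,-0.009,-0.005,0,0,0,1],[-0.135,-0.012,-0.015,0,0,0,1],[-0.17,-0.015,-0.025,0,0,0,1],[-0.195,-0.015,-0.035,0,0,0,1],[-0.204,-0.015,-0.045,0,0,0,1],[-0.204,-0.015,-0.055,0,0,0,1]]}}

```text
time_s: 18.83
ee_pos: [0.447, -0.1775, 0.0807]
eef_rot: [3.134, 0.004, 1.569]
force: [0.4, 0.2, 0.1]
grip_width: 0.094
```

```bash
python3 - <<'E'
from h import *
p=wrist(); print(p['o']['ee_pos'],p['o']['eef_rot'])
P=wcloud(p); blobs(p,P,.02,.08)
E
```

```text
[ 0.4469775  -0.17747779  0.08071779] [3.13353753 0.00438573 1.56917836]
[552, 80, 88, 96, 7144] ztop 0.0711 mid [ 0.6369 -0.0796] ext [0.0554 0.0614] rect [637.3 -79.7] [57.4 63. ] 3.5 circ 640.6 -79.4 32.4
[555, 205, 66, 62, 3015] ztop 0.0578 mid [ 0.6493 -0.1617] ext [0.0321 0.0313] rect [ 649.5 -161.8] [33.  34.1] 89.7 circ 650.0 -162.6 17.9
[287, 224, 71, 75, 4043] ztop 0.0463 mid [ 0.4464 -0.1773] ext [0.0408 0.042 ] rect [ 446.6 -177.6] [44.3 43.3] 87.9 circ 446.5 -177.6 22.4
[337, 355, 77, 10, 573] ztop 0.0304 mid [ 0.4864 -0.2612] ext [0.0569 0.0022] rect [ 486.4 -261.1] [57.8  2.5] 0.4 circ 486.4 -260.7 28.9
[335, 397, 79, 37, 2035] ztop 0.0458 mid [ 0.4865 -0.3018] ext [0.0578 0.0352] rect [ 486.6 -301.8] [36.4 58.5] 89.4 circ 486.6 -301.4 33.8
```

Emit:
{"op": "servo_tool", "data": {"rows": [[-0.0004,0,-0.01,0.0044,0.008,0.001,1],[-0.0004,0,-0.03,0.0044,0.008,0.001,1],[-0.0004,0,-0.052,0.0044,0.008,0.001,1],[-0.0004,0,-0.065,0.0044,0.008,0.001,1],[-0.0004,0,-0.065,0.0044,0.008,0.001,0.4],[-0.0004,0,-0.065,0.0044,0.008,0.001,-0.2],[-0.0004,0,-0.065,0.0044,0.008,0.001,-1],[-0.0004,0,-0.065,0.0044,0.008,0.001,-1]], "newtons": 20}}

```text
time_s: 19.55
ee_pos: [0.4479, -0.1775, 0.0148]
eef_rot: [-3.141, -0.0, 1.571]
force: [-0.9, -1.1, 0.2]
grip_width: 0.071
```

Emit:
{"op": "servo_tool", "data": {"rows": [[0,0,0,0,0,0,-1],[0,0,0,0,0,0,-1],[0,0,0,0,0,0,-1],[0,0,0,0,0,0,-1],[0,0,0.02,0,0,0,-1],[0,0,0.05,0,0,0,-1],[0,0,0.085,0,0,0,-1],[0,0,0.12,0,0,0,-1]]}}

```text
time_s: 20.22
ee_pos: [0.4473, -0.1772, 0.136]
eef_rot: [-3.14, -0.001, 1.571]
force: [-0.2, -0.3, -1.3]
grip_width: 0.0433
```

```bash
python3 - <<'E'
from h import *
p=wrist(); save(p,'w9.png'); print(p['o']['ee_pos'],p['o']['eef_rot'],p['o']['grip_width'])
E
```

```text
[ 0.44728196 -0.17720083  0.13598679] [-3.14019421e+00 -7.84257543e-04  1.57057081e+00] 0.043307845651206114
```

View pics/w9.png

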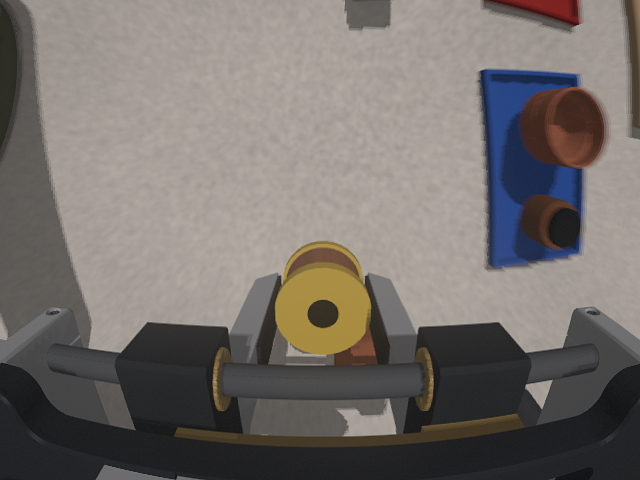

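Emit:
{"op": "servo_tool", "data": {"rows": [[0.015,0.02,0,0,0,0,-1],[0.038,0.05,0,0,0,0,-1],[0.062,0.08,0,0,0,0,-1],[0.086,0.11,0,0,0,0,-1],[0.11,0.14,0,0,0,0,-1],[0.133,0.17,0,0,0,0,-1],[0.157,0.2,0,0,0,0,-1],[0.18,0.23,0,0,0,0,-1]]}}

```text
time_s: 20.93
ee_pos: [0.6307, 0.0533, 0.1424]
eef_rot: [3.135, 0.003, 1.571]
force: [0.4, -1.0, -0.4]
grip_width: 0.0431
```

Emit:
{"op": "servo_tool", "data": {"rows": [[0.01,0.013,0,0,0,0,-1],[0.016,0.019,-0.01,0,0,0,-1],[0.016,0.019,-0.03,0,0,0,-1],[0.016,0.019,-0.05,0,0,0,-1],[0.016,0.019,-0.07,0,0,0,-1],[0.016,0.019,-0.08,0,0,0,-1],[0.016,0.019,-0.085,0,0,0,-1],[0.016,0.019,-0.085,0,0,0,-1]]}}

```text
time_s: 21.6
ee_pos: [0.6462, 0.0718, 0.0564]
eef_rot: [3.136, 0.004, 1.57]
force: [-0.1, -0.5, -1.0]
grip_width: 0.0434
```

```bash
python3 - <<'E'
from h import *
p=wrist(); save(p,'w10.png'); o=p['o'];print(o['ee_pos'],o['eef_rot'],o['grip_width'],o['force'])
trays(p,wcloud(p))
E
```

```text
[0.64617994 0.07178653 0.05637975] [3.1363484  0.00356778 1.57023369] 0.04342313848523266 [-0.06868348 -0.50231955 -1.01154992]
blue [638.8 -69.4] [103.   50.3] 6.3 1332
red [646.7 123.8] [170.7 107. ] 87.5 33736
```

View pics/w10.png

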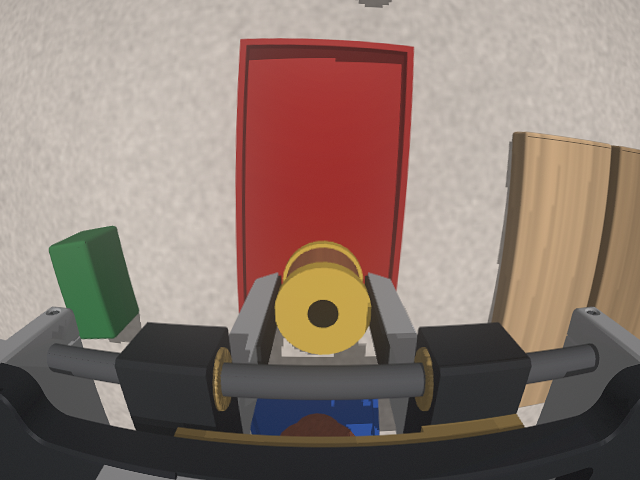

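Emit:
{"op": "servo_tool", "data": {"rows": [[-0.002,0.001,-0.01,0.0036,0.005,0,-1],[-0.002,0.001,-0.02,0.0036,0.005,0,-1],[-0.002,0.001,-0.027,0.0036,0.005,0,-1],[-0.002,0.001,-0.031,0.0036,0.005,0,-1],[-0.002,0.001,-0.033,0.0036,0.005,0,-1],[-0.002,0.001,-0.034,0.0036,0.005,0,-1],[-0.002,0.001,-0.035,0.0036,0.005,0,-1],[-0.002,0.001,-0.035,0.0036,0.005,0,-1]]}}

```text
time_s: 22.32
ee_pos: [0.6448, 0.073, 0.0227]
eef_rot: [3.139, -0.0, 1.57]
force: [0.4, -0.5, -1.6]
grip_width: 0.0435
```

Emit:
{"op": "servo_tool", "data": {"rows": [[0,0,-0.0005,0,0,0,-1],[0,0,-0.001,0,0,0,-1],[0,0,-0.0015,0,0,0,-1],[0,0,-0.002,0,0,0,-1],[0,0,-0.0025,0,0,0,-1],[0,0,-0.003,0,0,0,-1],[0,0,-0.0035,0,0,0,-1],[0,0,-0.0035,0,0,0,-1]]}}

```text
time_s: 22.98
ee_pos: [0.6449, 0.073, 0.0192]
eef_rot: [3.139, -0.0, 1.57]
force: [0.2, -0.5, -1.2]
grip_width: 0.0431
```

Emit:
{"op": "servo_tool", "data": {"rows": [[0,0,-0.0005,0,0,0,-1],[0,0,-0.001,0,0,0,-1],[0,0,-0.0015,0,0,0,-1],[0,0,-0.0018,0,0,0,-1],[0,0,-0.0021,0,0,0,-1],[0,0,-0.0021,0,0,0,-1],[0,0,-0.0021,0,0,0,-1],[0,0,-0.0021,0,0,0,-1]]}}

```text
time_s: 23.65
ee_pos: [0.6451, 0.073, 0.019]
eef_rot: [3.139, -0.0, 1.57]
force: [-9.4, -1.5, 17.0]
grip_width: 0.0431
```

Contact with the floor, so I'll release.

Emit:
{"op": "servo_tool", "data": {"rows": [[0,0,0.001,0,0,0,-0.4],[0,0,0.001,0,0,0,0.2],[0,0,0.001,0,0,0,0.6],[0,0,0.001,0,0,0,0.6],[0,0,0.02,0,0,0,0.6],[0,0,0.05,0,0,0,1],[0,0,0.085,0,0,0,1],[0,0,0.11,0,0,0,1]]}}

```text
time_s: 24.32
ee_pos: [0.6454, 0.073, 0.1316]
eef_rot: [3.137, -0.0, 1.57]
force: [0.5, 0.4, 1.0]
grip_width: 0.0867
```

```bash
python3 - <<'E'
from h import *
p=wrist(); save(p,'w11.png'); print(p['o']['ee_pos'],p['o']['eef_rot'],p['o']['grip_width'])
P=wcloud(p); blobs(p,P,.02,.11); trays(p,P)
E
```

```text
[0.64544424 0.07303565 0.13158051] [ 3.13706456e+00 -2.70770510e-04  1.57046344e+00] 0.08671454352501386
[105, 211, 63, 88, 3876] ztop 0.0463 mid [0.4857 0.0589] ext [0.0392 0.068 ] rect [485.2  58.6] [36.6 70.1] 7.7 circ 485.9 58.5 37.8
[292, 211, 61, 62, 2871] ztop 0.0504 mid [0.645  0.0734] ext [0.0412 0.042 ] rect [645.   73.1] [43.9 43.8] 53.5 circ 644.8 73.0 22.5
[281, 399, 75, 38, 2611] ztop 0.0713 mid [ 0.6415 -0.0775] ext [0.0624 0.0476] rect [641.3 -77.1] [49.3 63.7] 88.8 circ 641.2 -79.0 32.5
blue [662.1 -83.6] [ 72.6 164. ] 40.0 1287
red [645.8 119.8] [184.2 106. ] 87.4 20534
```

Emit:
{"op": "servo_tool", "data": {"rows": [[-0.025,-0.003,0,0,0.0045,0.05,1],[-0.055,-0.006,0,0,0.0045,0.1,1],[-0.09,-0.009,-0.005,0,0.0045,0.126,1],[-0.12,-0.012,-0.015,0,0.0045,0.126,1],[-0.15,-0.015,-0.025,0,0.0045,0.126,1],[-0.1606,-0.015,-0.035,0,0.0045,0.126,1],[-0.1606,-0.015,-0.045,0,0.0045,0.126,1],[-0.1606,-0.015,-0.05,0,0.0045,0.126,1]]}}

```text
time_s: 25.03
ee_pos: [0.4867, 0.0582, 0.0858]
eef_rot: [3.135, -0.001, 1.696]
force: [0.4, 0.1, 0.5]
grip_width: 0.0937
```

```bash
python3 - <<'E'
from h import *
p=wrist(); print(p['o']['ee_pos'],p['o']['eef_rot'])
P=wcloud(p); blobs(p,P,.02,.08)
E
```

```text
[0.4867331  0.05815093 0.08575319] [ 3.13509041e+00 -9.53920512e-04  1.69645943e+00]
[290, 201, 60, 111, 6122] ztop 0.0462 mid [0.4841 0.0589] ext [0.0387 0.0679] rect [484.3  58.3] [36.4 69.6] 6.6 circ 484.0 58.3 37.7
[505, 232, 65, 65, 3124] ztop 0.0502 mid [0.6442 0.0733] ext [0.0421 0.0413] rect [644.6  72.8] [43.9 44.2] 86.0 circ 644.7 72.4 23.0
[440, 398, 30, 33, 617] ztop 0.0586 mid [ 0.6151 -0.0627] ext [0.0074 0.0117] rect [614.6 -62.9] [14.5  3.9] 61.9 circ 614.4 -62.8 7.4
```

Emit:
{"op": "servo_tool", "data": {"rows": [[-0.0025,0,-0.01,-0.001,0.006,-0.005,1],[-0.0025,0,-0.03,-0.001,0.006,-0.005,1],[-0.0025,0,-0.052,-0.001,0.006,-0.005,1],[-0.0025,0,-0.07,-0.001,0.006,-0.005,1],[-0.0025,0,-0.07,-0.001,0.006,-0.005,0.4],[-0.0025,0,-0.07,-0.001,0.006,-0.005,-0.2],[-0.0025,0,-0.07,-0.001,0.006,-0.005,-1],[-0.0025,0,-0.07,-0.001,0.006,-0.005,-1]], "newtons": 25}}

```text
time_s: 25.75
ee_pos: [0.4853, 0.0582, 0.0162]
eef_rot: [3.14, -0.001, 1.691]
force: [-0.9, 0.3, 0.2]
grip_width: 0.0704
```

Emit:
{"op": "servo_tool", "data": {"rows": [[0,0,0,0,0,0,-1],[0,0,0,0,0,0,-1],[0,0,0,0,0,0,-1],[0,0,0,0,0,0,-1],[0,0,0.02,0,0,0,-1],[0,0,0.05,0,0,0,-1],[0,0,0.08,0,0,0,-1],[0,0,0.11,0,0,0,-1]]}}

```text
time_s: 26.42
ee_pos: [0.4848, 0.0582, 0.1273]
eef_rot: [3.141, -0.001, 1.691]
force: [-0.0, -0.2, -2.2]
grip_width: 0.0357
```

Emit:
{"op": "servo_tool", "data": {"rows": [[0.02,0.013,0,0,0,-0.03,-1],[0.05,0.031,0,0,0,-0.08,-1],[0.08,0.05,0,0,0,-0.13,-1],[0.11,0.068,0,0,0,-0.164,-1],[0.14,0.087,0,0,0,-0.164,-1],[0.158,0.098,-0.01,0,0,-0.164,-1],[0.1627,0.101,-0.03,0,0,-0.164,-1],[0.1627,0.101,-0.05,0,0,-0.164,-1]]}}

```text
time_s: 27.08
ee_pos: [0.6483, 0.1602, 0.0761]
eef_rot: [3.141, -0.001, 1.528]
force: [0.8, -0.1, -2.3]
grip_width: 0.0353
```

```bash
python3 - <<'E'
from h import *
p=wrist(); save(p,'w12.png'); o=p['o'];print(o['ee_pos'],o['eef_rot'],o['grip_width'],o['force'])
P=wcloud(p); trays(p,P); m=(p['depth']>0)&(P[...,2]>.08)&(P[...,2]<.13)
h=cv2.cvtColor(p['image'],cv2.COLOR_RGB2HSV); m&=(h[...,0]>40)&(h[...,0]<90)&(h[...,1]>80)
q=P[m]; z=np.percentile(q[:,2],90); t=q[abs(q[:,2]-z)<.005]; print(z,cv2.minAreaRect(t[:,:2].astype(np.float32)*1000))
E
```

```text
[0.64831746 0.16016204 0.07610505] [ 3.14099570e+00 -8.61006483e-04  1.52826282e+00] 0.03534636947115261 [ 0.77604072 -0.06898053 -2.33319475]
red [645.  136.3] [145.7 101.8] 87.7 7949
0.08228411744536845 ((648.0658569335938, 160.34127807617188), (69.73039245605469, 34.996395111083984), 87.84212493896484)
```

View pics/w12.png

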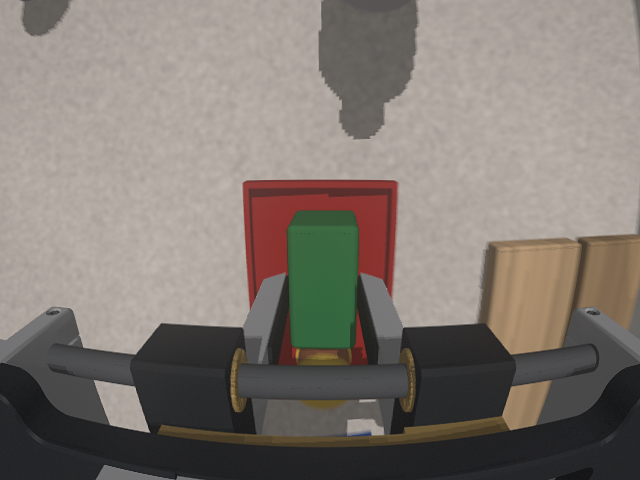

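Emit:
{"op": "servo_tool", "data": {"rows": [[-0.001,-0.001,-0.012,0,0,0,-1],[-0.001,-0.001,-0.026,0,0,0,-1],[-0.001,-0.001,-0.038,0,0,0,-1],[-0.001,-0.001,-0.046,0,0,0,-1],[-0.001,-0.001,-0.05,0,0,0,-1],[-0.001,-0.001,-0.052,0,0,0,-1],[-0.001,-0.001,-0.0535,0,0,0,-1],[-0.001,-0.001,-0.0535,0,0,0,-1]]}}

```text
time_s: 27.8
ee_pos: [0.6449, 0.1589, 0.0216]
eef_rot: [-3.137, -0.0, 1.528]
force: [-18.2, 0.1, 32.1]
grip_width: 0.0356
```

Emit:
{"op": "servo_tool", "data": {"rows": [[0,0,-0.0005,0,0,0,-1],[0,0,-0.001,0,0,0,-1],[0,0,-0.0015,0,0,0,-1],[0,0,-0.002,0,0,0,-1],[0,0,-0.0025,0,0,0,-1],[0,0,-0.003,0,0,0,-1],[0,0,-0.003,0,0,0,-1],[0,0,-0.003,0,0,0,-1]]}}

```text
time_s: 28.47
ee_pos: [0.6453, 0.159, 0.0216]
eef_rot: [-3.138, -0.001, 1.528]
force: [-14.5, -2.3, 27.9]
grip_width: 0.0358
```

Emit:
{"op": "servo_tool", "data": {"rows": [[0,0,0,0,0,0,-1],[0,0,0,0,0,0,-1],[0,0,0,0,0,0,-0.5],[0,0,0,0,0,0,0],[0,0,0,0,0,0,0.4],[0,0,0,0,0,0,0.4],[0,0,0.015,0,0,0,0.4],[0,0,0.04,0,0,0,0.6]]}}

```text
time_s: 29.13
ee_pos: [0.6438, 0.1587, 0.059]
eef_rot: [-3.133, 0.001, 1.528]
force: [1.5, 1.0, -0.2]
grip_width: 0.0656
```

Emit:
{"op": "servo_tool", "data": {"rows": [[0,0,0.03,0,0,0,1],[-0.01,0,0.06,0,0,0,1],[-0.03,-0.01,0.09,0,0,0,1],[-0.06,-0.03,0.11,0,0,0,1],[-0.09,-0.05,0.12,0,0,0,1],[-0.12,-0.07,0.13,0,0,0,1],[-0.12,-0.07,0.13,0,0,0,1],[-0.12,-0.07,0.13,0,0,0,1]]}}

```text
time_s: 29.8
ee_pos: [0.5235, 0.0882, 0.19]
eef_rot: [-3.135, 0.0, 1.527]
force: [0.2, 0.4, 0.2]
grip_width: 0.0938
```

```bash
python3 - <<'E'
from h import *
p=wrist(); save(p,'w13.png'); o=p['o'];print(o['ee_pos'],o['eef_rot'],o['grip_width'],o['force'],o['time_s'])
P=wcloud(p); blobs(p,P,.02,.12); trays(p,P)
def tilt(P,c,r0,r1,z0,z1):
    r=np.hypot(P[...,0]-c[0],P[...,1]-c[1]); m=(r<r1)&(r>=r0)&(P[...,2]>z0)&(P[...,2]<z1); t=P[m]
    A=np.c_[t[:,:2]-c,np.ones(len(t))]; s=np.linalg.lstsq(A,t[:,2],rcond=None)[0]; print('tilt,z',s.round(4),len(t))
tilt(P,(.6465,.159),0,.015,.04,.06); tilt(P,(.645,.073),.006,.018,.044,.06); tilt(P,(.650,-.162),0,.013,.05,.07); tilt(P,(.6415,-.079),.0295,.0315,.067,.08)
for n in ['scene','side']:
    p=cams.camera(n); save(p,n+'9.png'); P=cloud(p); X,Y,Z=P[...,0],P[...,1],P[...,2]
    print(n); blobs(p,P,.02,.18)
    tilt(P,(.6465,.159),0,.015,.04,.06)
E
```

```text
[0.52350504 0.0881503  0.19003255] [-3.13459121e+00  3.42684348e-04  1.52708796e+00] 0.09384406648111315 [0.20416578 0.44025414 0.23601769] 29.8
[428, 106, 48, 79, 3363] ztop 0.0502 mid [0.6441 0.1577] ext [0.0357 0.0679] rect [644.7 157.7] [69.4 37. ] 87.5 circ 644.7 157.8 38.0
[427, 211, 50, 50, 1877] ztop 0.0503 mid [0.6443 0.0734] ext [0.0422 0.0418] rect [644.5  72.8] [43.5 44.1] 55.1 circ 644.9 72.8 22.8
[409, 341, 30, 22, 394] ztop 0.0622 mid [ 0.627  -0.0519] ext [0.0114 0.0064] rect [626.5 -51.6] [13.3  3.1] 33.0 circ 627.0 -52.3 6.7
[417, 393, 44, 40, 1292] ztop 0.071 mid [ 0.6371 -0.1007] ext [0.0476 0.0184] rect [ 635.9 -102.9] [14.6 50.8] 78.3 circ 637.1 -97.1 25.4
blue [ 643.4 -115.4] [103.3 176. ] 6.5 2167
red [647.9 121.1] [175.  110.3] 87.4 8714
tilt,z [-0.0001  0.0047  0.0489] 802
tilt,z [-0.001   0.0023  0.049 ] 911
tilt,z [-0.0056  0.0039  0.057 ] 113
tilt,z [-0.0156  0.0171  0.0707] 88
scene
[403, 159, 23, 18, 319] ztop 0.0456 mid [0.4221 0.4149] ext [0.0613 0.0628] rect [422.2 415.1] [61.6 64.1] 1.9 circ 418.3 413.8 35.8
[455, 179, 36, 61, 1432] ztop 0.1704 mid 
[... 1095 characters left out ...]
182, 25, 42, 568] ztop 0.0701 mid [ 0.6403 -0.0751] ext [0.0619 0.0604] rect [644.  -72.2] [54.5 64. ] 62.0 circ 641.3 -76.9 32.8
[263, 248, 17, 20, 287] ztop 0.0508 mid [0.6441 0.0756] ext [0.0395 0.0414] rect [643.9  76.4] [40.1 45. ] 1.6 circ 644.6 76.1 23.5
[256, 271, 20, 32, 490] ztop 0.0509 mid [0.6445 0.1608] ext [0.0358 0.0695] rect [644.5 160.7] [72.  36.1] 87.3 circ 644.1 160.8 37.9
[210, 324, 36, 56, 1460] ztop 0.1704 mid [0.6919 0.3625] ext [0.0285 0.0291] rect [691.4 362.6] [29.2 29.7] 11.3 circ 691.6 362.7 15.5
[339, 384, 31, 34, 493] ztop 0.0461 mid [0.4213 0.4186] ext [0.0615 0.0624] rect [421.4 418.3] [61.5 63.8] 2.3 circ 420.9 418.8 32.5
tilt,z [ 0.0259 -0.0177  0.047 ] 108
```

View pics/w13.png

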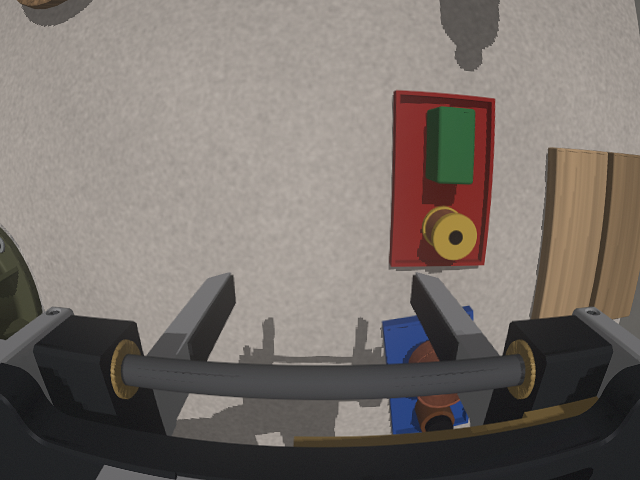

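View pics/scene9.png

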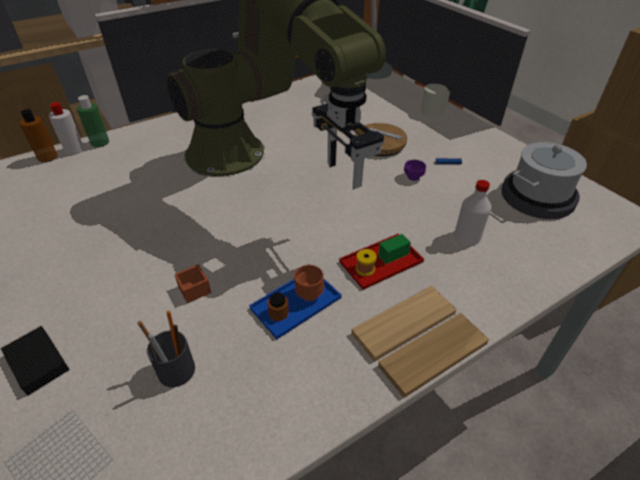

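The scene shows the nested crucibles (309,283) and jar (278,305) in the blue tray, and the spool (366,262) and bar (395,249) in the red one. The tops are at the heights expected on the tray floors, and the square crucible, bottle and pot have not moved.

```bash
python3 -c "
from station import hand_in; print(hand_in())"
```

```text
the job is handed in; nothing more can be done
None
```

Both trays are made up and the job was handed in at about 30 s on the robot's clock. No verdict came back.

- **Blue tray:** I nested one round crucible inside the other. The stack's rim is at about 70 mm, the seated height, and was level to about 0.1° right after release. The flux jar stands beside it.
- **Red tray:** The wire spool and the green bar stand side by side, with a gap of about 30 mm.

**Last checks:** Every piece stands upright on its tray floor, with its top at the height it should be. In the last scene picture the square crucible, white bottle, tool pot and purple look-alike were still within about 2 mm of where they started. The arm is clear of everything and the gripper is open.

**Disagreements:**
- The scene and side cameras differed by about 4–5 mm in y throughout. The wrist camera fell in between, so I used its readings.
- The last tilt fits of the crucible rim, and of the bar from the far cameras, read 1–2°. I put this down to few, partly hidden points. The wrist camera showed the bar level, but there was no second clear view of the rim.
- The bar was set down harder than the other pieces, with up to 32 N at the wrist. It slid about 2 mm but stayed level.

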